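# Hang the guard door on its lift-off hinge and shut it

## Task

Put the yellow guard door back on the blue buffing-spindle housing: take it from the wooden stand, lower both hinge knuckles together onto the two upright hinge pins until it sits fully home, with the door standing well open (about square to the housing), and let go of it. Then swing it shut against its rubber stop. The hinge leaf is adjustable sideways and nobody knows just where it was bolted, so feel for the pins; leave the other tools where they lie.

Things in the scene. Friction and masses are not known exactly. Their poses are not given: they have to be found in the camera images.
- door: Loose yellow guard door with clear window, about 0.32 kg, upright in the stand. Origin on the common axis of its two knuckle bores, level with its lower edge. z up, x from knuckles to free edge, -y is the outer face. Sizes in mm: frame x 14 to 130, y -6 to 6, z 0 to 130. A black knob stands 22 out of the outer face at x 121, z 66.
- door_grip (a point): Middle of the door's solid top rail over its centre of mass, at x 68, y 0, z 118 mm in the door's frame: a good place to grip from above, across the 12 mm thickness. The rail runs from z 96 to its top at z 130 mm.
- door_knuckle (a point): Mouth (underside) of the lower knuckle, on the bore axis, at x 0, y 0, z 6 mm in the door's frame. The two steel knuckles are rings of 18 mm outside diameter, bore 10.4 mm, 20 mm long, from z 6 to 26 and z 95 to 115 mm.
- door_edge (a point): Middle of the door's free edge, at x 130, y 0, z 65 mm in the door's frame.
- stand: Fixed wooden stand holding the door, 150 (x) x 70 (y) x 44 mm high, origin at the centre of its underside. The base is 10 mm thick (the door stands on it); cheeks leave a slot along x, 14.4 mm wide, 34 mm deep. The door's x points along the stand's -x. Lift the door more than 36 mm to get clear.
- housing: Fixed blue housing of a buffing spindle, 100 (x) x 170 (y) x 173 mm high, origin at the centre of its underside, z up. Its open front is at x -50 mm and looks along -x. Closed, the door's x points along the housing's -y; it opens towards -x: 90 degrees open, door x lies along the housing's -x and the outer face looks to +y. The hinge turns freely, with about 1 mm of play.
- hinge_mid (a point): Where the lower pin's foot would be if the hinge leaf sat mid-slot: x -64, y 72, z 36 mm in the housing's frame (axes as the housing's). The leaf is bolted fast, up to 12 mm to either side of this in housing y; where is NOT reported: find the pins by touch or sight. The leaf's plate reaches out to x -52 mm; beside the pins, x below -52 mm is free.
- pins_mid (a point): Middle between the feet of the two pins, mid-slot again (x -64, y 72, z 80.5 mm in the housing's frame). Two upright brass pins on one vertical axis, diameter 8, 17 mm long, top 3 mm tapering to diameter 5, on 16 mm round shoulders at z 36 and 125 (tips at z 53 and 142). Door fully home: its knuckles rest on the shoulders, its origin is at x -64, z 30 mm.
- door_stop (a point): Middle of the rubber strip the closed door's back rests against, at x -58, y -55, z 95 mm in the housing's frame. Nothing latches the door; it stays where it is left.
- lintel (a point): Middle of the lower front edge of a lintel that juts out of the housing over the closed door, at x -64, y -33, z 167 mm in the housing's frame; it spans y -81 to 15 mm. It leaves 7 mm over the door, so the door cannot be hung closed.
- suction_mallet: Bystander, leave alone: stand-up lapper, round black rubber foot 72 mm across, upright wooden handle, 184 tall, at the back left (mm); origin under its middle.
- blue_tape: Bystander, leave alone: roll of blue masking tape lying flat, 104 across, 24 high, at the back (mm); origin under its middle.
- filter_cap: Bystander, leave alone: black round oil-filter cap wrench, 74 across, 22 high, at the back right (mm); origin under its middle.
- wrench_3: Bystander, leave alone: combination wrench, 250 long, 45 wide, 10 high, lying along its own y, at the front (mm); origin under its middle.
- pliers_2: Bystander, leave alone: pliers with blue handles, 168 long, 64 wide, 14 high, lying along its own y, at the front (mm); origin under its middle.
- wrench_4: Bystander, leave alone: small combination wrench, 150 long, 24 wide, 6 high, lying along its own y, at the right (mm); origin under its middle.
- punch_1: Bystander, leave alone: drift punch, 150 long, 11 thick, lying along its own y, before the housing (mm); origin under its middle.

How it is judged:
By the outcome, as a careful person would: the job done as asked, in the order asked, and still so for the second after the job is handed in, with the robot touching nothing.
It also fails if it takes over 54 s, if anything falls off the work surface, if the arm or the gripper's body presses on something with over 40 N, if the wrist force passes 120 N, or if a joint passes its speed limit or range.

## Robot

A 6-joint arm with a two-finger parallel gripper is mounted at the origin on a cart in front of the work surface, level with it; the furniture and walls round the work are solid. World frame = base frame: x ahead of the robot, y to its left, z up, the work surface at z = 0. Lengths are in mm, angles in rad, forces in N, time in s.
With the tool pointing down it reaches from about 350 to 775 mm from the base axis. Payload 5.5 kg.
Tool frame: the origin (TCP) lies between the finger pads; the fingertips stand 14 mm ahead of it and the grasp point (between the pads) lies 5 mm behind it (tip_extent is the distance from the TCP to the fingertips, in mm); z points along the fingers, y is the line along which they close (so a half turn about z gives the same grasp; the last joint's range is limited). The gripper opens to 85 mm and grips with 20 to 120 N. Pads are 22 mm wide; open, the fingers measure 114 mm over their backs; the gripper's body (76 mm by 85 mm) begins 54 mm behind the grasp point. The pads swing forward as they close: fully open they stand 13 mm farther back than shut.
Start: joints at [-0.14, 0.313, 0.046, 1.304, 0, 1.431], TCP at [575.039, -0.015, 245.323] pointing down, gripper open.
Joint ranges: [-2.76, 2.76], [-0.86, 1.69], [-1.03, 1.26], [-2.2, 2.34], [-1.47, 1.5], [-3.14, 3.14]. Speed limits (rad/s): [2.57, 2.57, 3.14, 3.14, 3.14, 3.14].

## Interface

Orientations are given as a rotation vector (axis times angle).
In Python, from cell import * gives the robot as it stands. The module is installed in compiled form; this text tells all that it offers.
- The arm moves only by the shell command python3 -m jog 'ROWS' [FORCE]. ROWS is JSON, one flat list of numbers, 7 for each row, row after row: the shift along the tool's x, y, z scaled (see below), then the turn, a rotation vector about the tool's x, y, z scaled (see below), then the opening, from 0 (shut) to 1 (fully open). In form: [tx, ty, tz, rx, ry, rz, claw, tx, ty, tz, rx, ry, rz, claw, ...]. A call has 1 to 10 rows; each row shifts and turns the commanded pose from where the row before left it, along the tool's axes as they then stand; what a row does not reach is not made up. The controller multiplies each number of a shift by 0.05 m and each number of a turn by 120 degrees. A row lasts 1/12 s, in which the tool goes at most 41.7 mm and 7.16 degrees, less where a joint would pass 70% of its speed; a pose out of reach is approached as far as the arm can. A call with a number of a shift or a turn outside -1 to 1 is refused whole. A call with a gripper value outside its range is refused whole. The fingers move at their own pace and stop on an object; FORCE is the grip in N (left out, the last holds). Time passes only in rows, so rows that do not move let the fingers close. It gives the time, the measured TCP pose, the force, the opening and the grip force at its end, in the units of the state.
- observe(): the state, without advancing time (a new reading comes with each control period).
- snapshot(name): name is "scene" or "side" or "wrist"; returns (picture, depth): 384x512x3 uint8, red, green, blue; 384x512 float32, mm along the optical axis (not along the pixel's ray), 0 where there is no reading.
- camera_info(name): a dict with "camera_matrix" (3x3 intrinsics, pixels), "cam_to_world" (4x4, takes a point from camera to world coordinates). Camera axes: x right, y down, z forward; pixel columns grow to the right and rows downward; lengths in mm; the calibration is good to about 2 mm. A picture is of the moment at which its call begins: read the wrist's pose just before it. camera_info takes no time and is no camera call; for the wrist camera it gives the pose at the moment of the call.
- finish_job(): hands the job in; it is judged then, once.
The state is a dict: "time_s": time; "qpos": joint angles; "qd": joint speeds; "joint_efforts": joint torques, N m; "ee_pos": TCP position; "tcp_rot": TCP orientation; "force": force on the tool from outside, world axes, zero at the start; "moment": the same for the moment, N m; "finger_gap": opening from 0.0 (shut) to 1.0 (fully open); "finger_force": force on a finger pad.
Only numpy, scipy, OpenCV 4.12 (cv2) and the standard library are available. Lean on these libraries where they do the work, as an engineer would, in place of code of your own. Each camera call takes 0.05 s, during which the arm holds its last target. There are 200 camera calls.

## Working session

There is one attempt and no reset: what is moved stays moved. The work goes in short steps, Python scripts to look and compute and a shell command to move; the robot and the scene stay as the last step left them, time stands still between calls to the robot, and variables do not carry over. Pictures are saved under pics/ and viewed, at most 10 in all, crops included, and the job is handed in when it is done.

```bash
mkdir -p pics; cat > h.py <<'E'
from cell import *
import numpy as np, cv2
from scipy.spatial.transform import Rotation as R
def shot(n,name):
    ci=camera_info(n); p,d=snapshot(n)
    np.savez(f'pics/{name}.npz',p=p,d=d,K=ci['camera_matrix'],T=ci['cam_to_world'])
    cv2.imwrite(f'pics/{name}.png',p[:,:,::-1]); return p,d
def load(name): z=np.load(f'pics/{name}.npz'); return z['p'],z['d'],z['K'],z['T']
def cloud(name):
    p,d,K,T=load(name); v,u=np.mgrid[:384,:512]
    c=np.stack([(u-K[0,2])/K[0,0]*d,(v-K[1,2])/K[1,1]*d,d],-1)
    return p,d,c@T[:3,:3].T+T[:3,3]
def st():
    o=observe(); 
    for k in('time_s','ee_pos','tcp_rot','force','moment','finger_gap','finger_force','qpos'): print(k,np.round(o[k],3))
E
python3 - <<'E'
from h import *
st()
a,_=shot('scene','s1'); b,_=shot('side','d1')
c=np.hstack([a,b]); cv2.imwrite('pics/both.png',cv2.resize(c,(800,300),interpolation=cv2.INTER_AREA)[:,:,::-1])
for n in('scene','side'):print(n,np.round(camera_info(n)['cam_to_world'],2).tolist())
E
```

```text
time_s 0.0
ee_pos [5.74519e+02 5.80000e-02 2.44426e+02]
tcp_rot [-2.22e+00 -2.22e+00  2.00e-03]
force [ 1.553 -0.693 -0.218]
moment [-0.038 -0.002  0.02 ]
finger_gap 0.998
finger_force 0.0
qpos [-0.14   0.314  0.045  1.304 -0.     1.431]
scene [[0.86, -0.34, 0.39, 184.77], [-0.52, -0.59, 0.62, -618.77], [0.01, -0.73, -0.68, 708.92], [0.0, 0.0, 0.0, 1.0]]
side [[-0.98, -0.05, 0.18, 302.46], [-0.19, 0.34, -0.92, 1002.15], [-0.01, -0.94, -0.35, 536.26], [0.0, 0.0, 0.0, 1.0]]
```

View pics/s1.png

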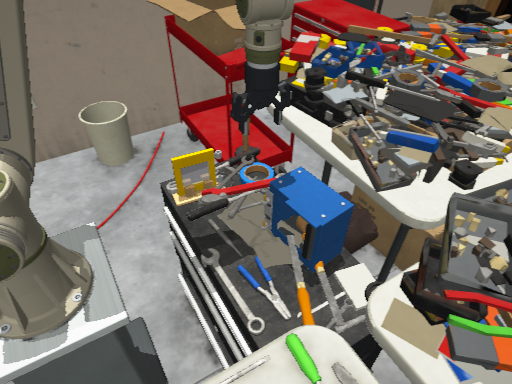

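View pics/d1.png

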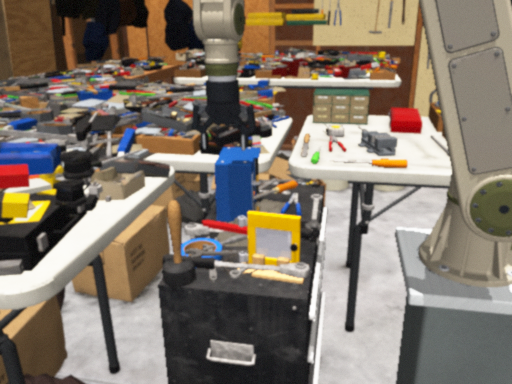

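The scene view shows the yellow door in its stand at about (193,173) and the blue housing at (310,215). Its opening is on the lower right, around (322,240). The side view has the door at (275,238) and the back of the housing at (237,183). Next I measure both.

```bash
python3 - <<'E'
from h import *
for n in('s1','d1'):
    p,d,X=cloud(n); hsv=cv2.cvtColor(p,cv2.COLOR_RGB2HSV)
    for nm,lo,hi,win in(('yel',(22,150,120),(35,255,255),((140,60),(225,215)) if n=='s1' else ((240,200),(310,275))),('blue',(100,130,50),(125,255,255),((262,160),(365,275)) if n=='s1' else ((205,140),(270,225)))):
        m=cv2.inRange(hsv,lo,hi); w=np.zeros_like(m); w[win[0][1]:win[1][1],win[0][0]:win[1][0]]=255; m&=w
        k,l,s,_=cv2.connectedComponentsWithStats(m); i=1+s[1:,4].argmax(); m=(l==i)&(d>0)
        P=X[m]; print(n,nm,m.sum(),np.percentile(P,[1,50,99],axis=0).round(0).tolist())
        top=P[P[:,2]>np.percentile(P[:,2],98)-6]
        print(' top z',top[:,2].mean().round(1),'rect',cv2.minAreaRect(top[:,:2].astype(np.float32)))
        print(' corners', cv2.boxPoints(cv2.minAreaRect(top[:,:2].astype(np.float32))).round(0).tolist())
p,d,K,T=load('s1')
cv2.imwrite('pics/c1.png',cv2.resize(p[130:350,155:375,::-1],(600,600),interpolation=cv2.INTER_CUBIC))
E
```

```text
s1 yel 802 [[381.0, 112.0, 11.0], [430.0, 120.0, 116.0], [494.0, 130.0, 142.0]]
 top z 139.8 rect ((437.40142822265625, 122.2066650390625), (13.793044090270996, 112.5498046875), 85.46483612060547)
 corners [[381.0, 120.0], [493.0, 111.0], [494.0, 125.0], [382.0, 134.0]]
s1 blue 4587 [[532.0, -277.0, 11.0], [581.0, -224.0, 173.0], [648.0, -103.0, 176.0]]
 top z 173.9 rect ((584.0974731445312, -189.04818725585938), (115.53632354736328, 168.54177856445312), 7.148820877075195)
 corners [[516.0, -113.0], [537.0, -280.0], [652.0, -265.0], [631.0, -98.0]]
d1 yel 1231 [[380.0, 119.0, 26.0], [437.0, 130.0, 117.0], [494.0, 138.0, 141.0]]
 top z 138.4 rect ((436.85491943359375, 125.69744110107422), (15.950175285339355, 114.9703140258789), 83.81139373779297)
 corners [[379.0, 124.0], [493.0, 112.0], [495.0, 127.0], [381.0, 140.0]]
d1 blue 2534 [[533.0, -272.0, 11.0], [584.0, -104.0, 122.0], [646.0, -94.0, 174.0]]
 top z 173.1 rect ((575.5234985351562, -125.50567626953125), (110.26473999023438, 277.52056884765625), 7.190347671508789)
 corners [[503.0, 5.0], [538.0, -270.0], [648.0, -256.0], [613.0, 19.0]]
```

View pics/c1.png

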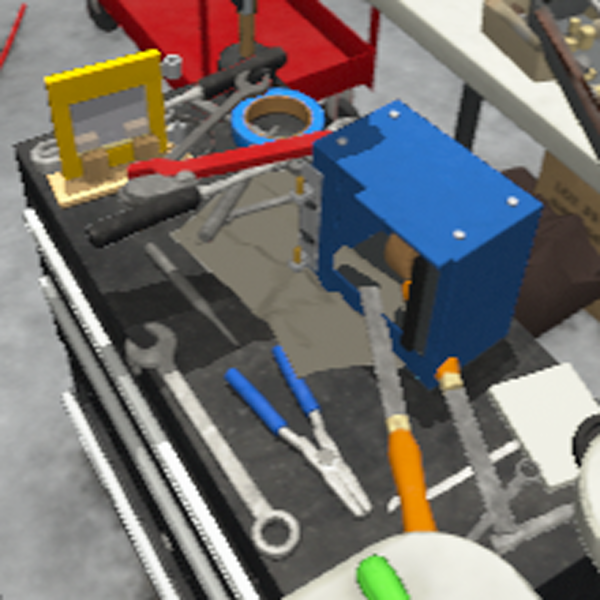

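The crop shows brass pins at about (300,185) and (297,255), to the left of the housing opening. The door's knuckle is on its +x side, at crop (172,65). I'll take a wrist picture here, then move above the door.

```bash
python3 - <<'E'
from h import *
shot('wrist','w0')
p,d,K,T=load('w0');print(K.round(1).tolist(),T.round(2).tolist())
a=np.deg2rad(7.15);ux=np.array([np.cos(a),np.sin(a)]);uy=np.array([-ux[1],ux[0]]);H=np.array([591,-188.2])
p,d,X=cloud('s1');_,_,K,T=load('s1')
hsv=cv2.cvtColor(p,cv2.COLOR_RGB2HSV)
m=cv2.inRange(hsv,(12,110,80),(32,255,255));w=np.zeros_like(m);w[185:235,255:275]=255;m&=w
for v,u in np.argwhere(m):
    q=(X[v,u,:2]-H); r=T[:3,:3]@np.array([(u-K[0,2])/K[0,0],(v-K[1,2])/K[1,1],1]); 
    # intersect plane housing x=-67 (front surface of pin)
    s=(-66-(T[:2,3]-H)@ux)/(r[:2]@ux); Y=T[:3,3]+s*r
    print(u,v,'depth hx,hy,z',(q@ux).round(1),(q@uy).round(1),X[v,u,2].round(1),'ray hy,z',((Y[:2]-H)@uy).round(1),Y[2].round(1))
E
python3 -m jog '[0.5,-0.54,0,0,0,0,1, 0.5,-0.54,0,0,0,0,1, 0.5,-0.54,0,0,0,0,1, 0.5,-0.54,0,0,0,0,1, 0.5,-0.54,0,0,0,0,1, 0,0,0,0,0,-0.0583,1, 0,0,0,0,0,-0.0583,1, 0,0,0,0,0,-0.0583,1, 0,0,0,0,0,-0.0583,1, 0,0,0,0,0,-0.0583,1]' 40
python3 -m jog '[0,0,0,0,0,-0.0583,1, 0,0,0,0,0,-0.0583,1, 0,0,0,0,0,-0.0583,1, 0,0,0,0,0,-0.0583,1, 0,0,0,0,0,-0.0583,1, 0,0,0,0,0,-0.0583,1, 0,0,0,0,0,-0.0583,1, 0,0,0,0,0,0,1]'
python3 - <<'E'
from h import *
st();shot('wrist','w1')
a=load('w0')[0];b=load('w1')[0]
cv2.imwrite('pics/w01.png',cv2.resize(np.hstack([a,b]),(800,300),interpolation=cv2.INTER_AREA)[:,:,::-1])
E
```

```text
[[265.4, 0.0, 253.0], [0.0, 265.4, 189.2], [0.0, 0.0, 1.0]] [[1.0, 0.0, -0.0, 574.62], [0.0, -0.95, -0.3, 77.9], [-0.0, 0.3, -0.95, 372.89], [0.0, 0.0, 0.0, 1.0]]
264 195 depth hx,hy,z -64.0 82.8 142.7 ray hy,z 80.5 145.5
265 195 depth hx,hy,z -61.9 81.6 142.3 ray hy,z 76.9 148.2
264 196 depth hx,hy,z -64.2 82.4 139.8 ray hy,z 80.3 142.4
265 196 depth hx,hy,z -63.1 80.1 140.9 ray hy,z 76.7 145.1
266 196 depth hx,hy,z -51.8 89.5 127.4 ray hy,z 73.2 147.7
264 197 depth hx,hy,z -65.1 81.2 138.0 ray hy,z 80.2 139.3
265 197 depth hx,hy,z -63.5 79.5 138.4 ray hy,z 76.6 142.0
264 198 depth hx,hy,z -65.9 80.2 135.9 ray hy,z 80.1 136.1
265 198 depth hx,hy,z -63.1 79.9 134.6 ray hy,z 76.5 138.9
264 199 depth hx,hy,z -65.1 80.9 131.7 ray hy,z 79.9 133.0
265 199 depth hx,hy,z -63.1 79.6 131.5 ray hy,z 76.3 135.7
264 200 depth hx,hy,z -65.6 80.2 129.3 ray hy,z 79.8 129.8
265 200 depth hx,hy,z -61.7 81.1 126.3 ray hy,z 76.2 132.6
264 220 depth hx,hy,z -49.8 95.8 36.2 ray hy,z 77.0 62.9
263 221 depth hx,hy,z -64.1 82.8 53.0 ray hy,z 80.7 56.1
264 221 depth hx,hy,z -61.6 82.0 52.0 ray hy,z 76.8 59.4
[... 239 characters left out ...]
pth hx,hy,z -65.3 81.0 44.2 ray hy,z 80.2 45.3
264 224 depth hx,hy,z -63.1 79.7 43.9 ray hy,z 76.4 48.7
263 225 depth hx,hy,z -65.3 80.9 40.5 ray hy,z 80.1 41.7
264 225 depth hx,hy,z -62.6 80.1 39.4 ray hy,z 76.2 45.1
time_s: 0.98
ee_pos: [439.7, 125.2, 245.2]
tcp_rot: [-1.442, -2.791, 0.0]
force: [0.3, 0.5, 0.4]
finger_gap: 1.004
finger_force: 0.0
time_s: 1.65
ee_pos: [439.8, 125.0, 245.1]
tcp_rot: [-0.161, -3.137, 0.0]
force: [-0.1, -0.1, -0.0]
finger_gap: 1.0
finger_force: 0.0
time_s 1.65
ee_pos [439.808 124.952 245.062]
tcp_rot [-0.161 -3.137  0.   ]
force [-0.113 -0.101 -0.041]
moment [ 0.004 -0.008  0.045]
finger_gap 1.0
finger_force 0.0
qpos [ 0.101  0.086 -0.239  1.246 -0.     0.204]
```

View pics/w01.png

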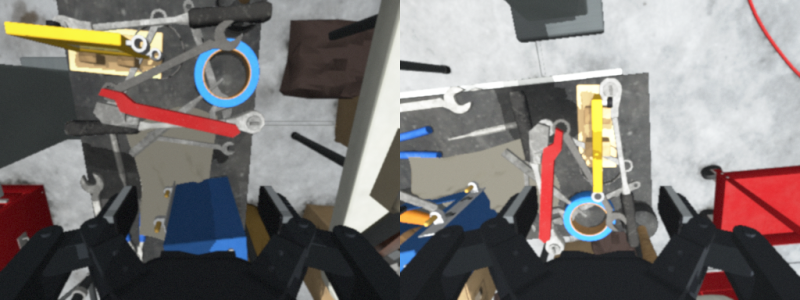

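In the right-hand wrist picture the door's top rail runs down at about (598,100–190), with the knuckle at (598,197). The pins show at about (470,187) and (437,218), and in the left picture at (162,222) and (155,240). Now I measure both from the depth.

```bash
python3 - <<'E'
from h import *
p,d,X=cloud('w1');hsv=cv2.cvtColor(p,cv2.COLOR_RGB2HSV)
m=cv2.inRange(hsv,(22,150,90),(35,255,255))>0
m&=(abs(X[...,2]-140)<10)&(X[...,1]>60)
P=X[m];r=cv2.minAreaRect(P[:,:2].astype(np.float32));print(m.sum(),'z',np.median(P[:,2]),r,cv2.boxPoints(r).round(1).tolist())
v=cv2.fitLine(P[:,:2].astype(np.float32),cv2.DIST_HUBER,0,.01,.01).ravel();print('line',v,np.degrees(np.arctan2(v[1],v[0])))
# steel knuckle: z 115+10=125 near x>494
k=(abs(X[...,2]-125)<6)&(abs(X[...,0]-508)<20)&(abs(X[...,1]-118)<20);print('knuckle',k.sum(),X[k].mean(0) if k.any() else '',cv2.minEnclosingCircle(X[k][:,:2].astype(np.float32)) if k.any() else '')
for n in('w0','w1'):
    p,d,X=cloud(n);hsv=cv2.cvtColor(p,cv2.COLOR_RGB2HSV)
    b=cv2.inRange(hsv,(100,130,50),(125,255,255))>0
    t=b&(abs(X[...,2]-173)<4)&(X[...,0]>480)&(X[...,1]<-60)
    r=cv2.minAreaRect(X[t][:,:2].astype(np.float32));print(n,'house top',np.median(X[t][:,2]),r)
    m=(cv2.inRange(hsv,(10,90,70),(32,255,255))>0)&(abs(X[...,0]-517)<30)&(abs(X[...,1]+117)<40)&(X[...,2]>36)
    kk,l,s,c=cv2.connectedComponentsWithStats(m.astype(np.uint8))
    for i in range(1,kk):
        Q=X[l==i];print('  brass',s[i].tolist(),Q.min(0).round(1),Q.max(0).round(1),Q[Q[:,2]>Q[:,2].max()-3].mean(0).round(1))
a=load('w0')[0][230:345,60:320];b=load('w1')[0][200:315,0:150]
E
```

```text
1396 z 139.7605089476336 ((437.0729064941406, 125.50334167480469), (11.888099670410156, 113.16239929199219), 84.67282104492188) [[380.20001220703125, 124.80000305175781], [492.8999938964844, 114.30000305175781], [494.0, 126.19999694824219], [381.29998779296875, 136.6999969482422]]
line [ 9.9482131e-01 -1.0163931e-01  4.2909531e+02  1.2583337e+02] -5.8335767
knuckle 137 [511.39517537 118.73528304 123.96825588] ((510.03497314453125, 118.74819946289062), 8.970269203186035)
w0 house top 172.4879920959793 ((585.6771850585938, -105.64928436279297), (32.33380889892578, 103.51761627197266), 82.17672729492188)
  brass [211, 244, 5, 9, 36] [ 516.  -114.    38.3] [ 522.2 -107.6   53.5] [ 519.6 -111.5   52.1]
  brass [198, 284, 8, 14, 81] [ 515.9 -114.3  125.3] [ 522.9 -108.2  142.4] [ 519.3 -111.2  140.9]
w1 house top 172.4445828051626 ((543.1572875976562, -124.11315155029297), (15.277652740478516, 41.61425018310547), 39.04490280151367)
  brass [84, 238, 9, 9, 48] [ 515.1 -114.    39.6] [ 521.4 -107.2   53.7] [ 518.8 -110.7   52.3]
  brass [31, 276, 16, 14, 109] [ 514.7 -140.4  117.5] [ 537.1 -106.7  142.9] [ 518.6 -110.8  141.4]
```

Both wrist views agree on the pin axis at about (519,-111), with tips at z 142 and 53, as they should be. The knuckle axis is at (510.4,118.7) and the door yaw is 174.7°. Now I grasp it.

```bash
python3 -m jog '[-0.045,0,0.4,0,0,-0.005,1, 0,0,0.6,0,0,0,1, 0,0,0.6,0,0,0,1, 0,0,0.6,0,0,0,1, 0,0,0.22,0,0,0,1, 0,0,0,0,0,0,1]'
python3 -m jog '[0,0,0,0,0,0,0, 0,0,0,0,0,0,0, 0,0,0,0,0,0,0, 0,0,0,0,0,0,0, 0,0,0,0,0,0,0, 0,0,0,0,0,0,0, 0,0,0,0,0,0,0, 0,0,0,0,0,0,0]' 60
python3 - <<'E'
from h import *
st()
p,d,X=cloud('d1');hsv=cv2.cvtColor(p,cv2.COLOR_RGB2HSV)
m=(cv2.inRange(hsv,(100,130,40),(125,255,255))>0)&(X[...,2]>60)&(X[...,2]<160)&(X[...,0]>525)&(X[...,0]<645)&(abs(X[...,1]+104)<20)
P=X[m][:,:2].astype(np.float32);print(len(P),cv2.fitLine(P,cv2.DIST_HUBER,0,.01,.01).ravel(),P.min(0),P.max(0))
p,d,X=cloud('w0');hsv=cv2.cvtColor(p,cv2.COLOR_RGB2HSV)
m=(cv2.inRange(hsv,(100,130,40),(125,255,255))>0)&(X[...,2]>60)&(X[...,2]<160)&(X[...,0]>525)&(X[...,0]<645)&(abs(X[...,1]+104)<20)
P=X[m][:,:2].astype(np.float32);print(len(P),cv2.fitLine(P,cv2.DIST_HUBER,0,.01,.01).ravel(),P.min(0),P.max(0))
E
```

```text
time_s: 2.2
ee_pos: [439.6, 124.4, 121.2]
tcp_rot: [-0.154, -3.131, 0.002]
force: [0.1, 0.6, 0.0]
finger_gap: 1.003
finger_force: 0.0
time_s: 2.87
ee_pos: [442.9, 124.7, 125.1]
tcp_rot: [0.149, 3.136, -0.0]
force: [-0.3, -0.2, 5.5]
finger_gap: 0.127
finger_force: 59.5
time_s 2.867
ee_pos [442.938 124.704 125.096]
tcp_rot [ 0.149  3.136 -0.   ]
force [-0.25  -0.248  5.488]
moment [-0.138  0.151  0.039]
finger_gap 0.127
finger_force 59.451
qpos [ 0.1    0.168 -0.452  0.949 -0.     0.195]
1249 [ 9.9235195e-01  1.2344076e-01  5.8043445e+02 -1.0226976e+02] [ 530.67676  -112.043205] [629.939   -90.95764]
4557 [ 9.9245429e-01  1.2261533e-01  5.8244690e+02 -1.0168287e+02] [ 533.4422   -108.679886] [631.09735  -94.756935]
```

Gripped: the opening of 0.127 is about 11 mm, right for the 12 mm door. The housing yaw is 7.06°. Next I lift, turn 12.5° and travel to a point about 40 mm short of the pins.

```bash
python3 -m jog '[0,0,-0.3,0,0,0,0, 0,0,-0.5,0,0,0,0, 0,0,-0.5,0,0,0,0, 0,0,-0.2,0,0,-0.052,0, 0,0,0,0,0,-0.052,0, 0.155,-0.3,0,0,0,0,0, 0.155,-0.5,0,0,0,0,0, 0.155,-0.61,0,0,0,0,0, 0.155,-0.61,0,0,0,0,0]'
python3 -m jog '[0.155,-0.61,0,0,0,0,0, 0.155,-0.61,0,0,0,0,0, 0.155,-0.61,0,0,0,0,0, 0.155,-0.6,0,0,0,0,0, 0,-0.3,0,0,0,0,0, 0,-0.13,0,0,0,0,0, 0,0,0,0,0,0,0, 0,0,0,0,0,0,0, 0,0,0,0,0,0,0]'
python3 - <<'E'
from h import *
st();a,_=shot('wrist','w2');b,_=shot('scene','s2')
b=cv2.resize(b[140:300,180:394],(512,384),interpolation=cv2.INTER_CUBIC)
cv2.imwrite('pics/ws2.png',cv2.resize(np.hstack([a,b]),(800,300),interpolation=cv2.INTER_AREA)[:,:,::-1])
p,d,X=cloud('w2');hsv=cv2.cvtColor(p,cv2.COLOR_RGB2HSV)
m=(cv2.inRange(hsv,(10,90,70),(32,255,255))>0)&(abs(X[...,0]-519)<20)&(abs(X[...,1]+112)<20)
kk,l,s,c=cv2.connectedComponentsWithStats(m.astype(np.uint8))
for i in range(1,kk):
    Q=X[l==i];print('  brass',s[i].tolist(),Q.min(0).round(1),Q.max(0).round(1),Q[Q[:,2]>Q[:,2].max()-3].mean(0).round(1))
E
```

```text
time_s: 3.62
ee_pos: [422.9, 20.2, 198.7]
tcp_rot: [0.196, -3.134, -0.001]
force: [0.5, -1.1, -2.0]
finger_gap: 0.128
finger_force: 58.9
time_s: 4.37
ee_pos: [410.3, -123.8, 199.0]
tcp_rot: [0.194, -3.135, -0.002]
force: [-0.1, 0.9, -2.2]
finger_gap: 0.124
finger_force: 59.2
time_s 4.367
ee_pos [ 410.264 -123.813  198.959]
tcp_rot [ 1.940e-01 -3.135e+00 -2.000e-03]
force [-0.136  0.884 -2.16 ]
moment [-0.028  0.014  0.029]
finger_gap 0.124
finger_force 59.166
qpos [-4.810e-01  5.300e-02 -3.900e-01  1.129e+00  1.000e-03 -6.050e-01]
  brass [242, 299, 1, 21, 21] [ 531.2 -119.6   90.6] [ 532.7 -118.5  118.7] [ 531.7 -118.6  118.5]
```

View pics/ws2.png

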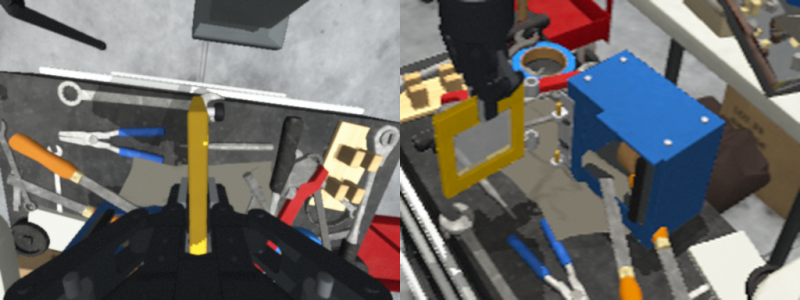

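The wrist view shows the door held square, with its rail along column 198. The scene crop shows the two pins at (560,110) and (557,155), just ahead of the knuckles. Next I check the door in the hand.

```bash
python3 - <<'E'
from h import *
o=observe();tcp=np.array(o['ee_pos']);Rt=R.from_rotvec(o['tcp_rot']).as_matrix()
print(Rt.round(4).tolist())
p,d,X=cloud('w2');hsv=cv2.cvtColor(p,cv2.COLOR_RGB2HSV)
m=(cv2.inRange(hsv,(20,120,60),(35,255,255))>0)&(abs(X[...,2]-214)<9)
Q=(X[m]-tcp)@Rt; r=cv2.minAreaRect(Q[:,:2].astype(np.float32));print(m.sum(),r,Q.min(0).round(1),Q.max(0).round(1),np.median(Q,0))
for lo in range(0,60,10):
    q=Q[(Q[:,0]>lo)&(Q[:,0]<lo+10)];
    if len(q):print(lo,len(q),q[:,1].min().round(1),q[:,1].max().round(1),np.median(q[:,2]).round(1))
print('pin in tool',((np.array([519,-111.2,142])-tcp)@Rt).round(1))
p,d,X=cloud('s2');Q=(X-tcp)@Rt
m=(abs(Q[...,0]+68)<14)&(abs(Q[...,1])<14)&(X[...,2]>170)&(X[...,2]<206);print('upper knuckle scene',m.sum(),Q[m].min(0).round(1),Q[m].max(0).round(1),np.median(Q[m],0).round(1))
E
```

```text
[[-0.9922, -0.1243, -0.0004], [-0.1243, 0.9922, 0.0005], [0.0003, 0.0006, -1.0]]
4529 ((13.469741821289062, 0.5176763534545898), (12.031025886535645, 98.21465301513672), 89.965576171875) [-35.6  -5.5 -23.7] [62.6  6.6 -5.8] [ 21.91806603   0.60814701 -14.4773571 ]
0 439 -5.0 6.4 -14.7
10 474 -5.5 6.5 -14.5
20 481 -5.2 6.3 -14.4
30 512 -5.0 6.2 -14.5
40 552 -4.9 6.5 -14.4
50 606 -5.2 6.4 -14.5
pin in tool [-109.3   -1.1   57.1]
upper knuckle scene 83 [-73.5  -9.9  -2.1] [-55.2   8.1  18.2] [-64.2  -5.3   3.9]
```

```bash
python3 -m jog '[0,0,0.3,0,0,0,0, 0,0,0.28,0,0,0,0, -0.2,-0.032,0,0,0,0,0, -0.3,0,0,0,0,0,0, -0.25,0,0,0,0,0,0, -0.086,0,0,0,0,0,0, 0,0,0,0,0,0,0, 0,0,0,0,0,0,0]'
python3 -m jog '[0,0,0.04,0,0,0,0, 0,0,0.04,0,0,0,0, 0,0,0.04,0,0,0,0, 0,0,0.04,0,0,0,0, 0,0,0.04,0,0,0,0, 0,0,0,0,0,0,0]'
python3 - <<'E'
from h import *
st()
E
```

```text
time_s: 5.13
ee_pos: [452.4, -121.0, 170.5]
tcp_rot: [0.194, -3.135, -0.0]
force: [-0.3, 0.0, -2.8]
finger_gap: 0.129
finger_force: 59.2
time_s: 5.63
ee_pos: [451.9, -121.4, 159.8]
tcp_rot: [0.192, -3.135, -0.001]
force: [-0.5, -0.2, -2.3]
finger_gap: 0.128
finger_force: 59.2
time_s 5.633
ee_pos [ 451.885 -121.427  159.837]
tcp_rot [ 1.920e-01 -3.135e+00 -1.000e-03]
force [-0.467 -0.244 -2.261]
moment [ 0.043 -0.03   0.036]
finger_gap 0.128
finger_force 59.172
qpos [-0.434  0.155 -0.375  1.042  0.    -0.557]
```

```bash
python3 -m jog '[0,0,0.04,0,0,0,0, 0,0,0.04,0,0,0,0, 0,0,0.04,0,0,0,0, 0,0,0,0,0,0,0]'
python3 -m jog '[0,0.04,0,0,0,0,0, 0,0.04,0,0,0,0,0, 0,0,0,0,0,0,0]'
python3 -m jog '[0,-0.08,0,0,0,0,0, 0,-0.08,0,0,0,0,0, 0,0,0,0,0,0,0]'
```

```text
time_s: 5.97
ee_pos: [452.0, -121.4, 153.8]
tcp_rot: [0.193, -3.135, -0.001]
force: [0.9, 0.0, -2.6]
finger_gap: 0.127
finger_force: 59.2
time_s: 6.22
ee_pos: [452.0, -119.0, 154.4]
tcp_rot: [0.19, -3.136, 0.006]
force: [0.0, -5.1, -5.4]
finger_gap: 0.128
finger_force: 58.9
time_s: 6.47
ee_pos: [452.4, -123.6, 154.1]
tcp_rot: [-0.196, 3.135, 0.009]
force: [-0.1, 6.2, -0.6]
finger_gap: 0.125
finger_force: 59.9
```

The side feel meets resistance both ways (-5 N and +6 N), so the pins are in the bores. I re-centre and lower it home.

```bash
python3 -m jog '[0,0.08,0,0,0,0,0, 0,0,0.03,0,0,0,0, 0,0,0.03,0,0,0,0, 0,0,0.03,0,0,0,0, 0,0,0.03,0,0,0,0, 0,0,0.03,0,0,0,0, 0,0,0,0,0,0,0]'
python3 -m jog '[0,0,0.03,0,0,0,0, 0,0,0.03,0,0,0,0, 0,0,0,0,0,0,0]'
```

```text
time_s: 7.05
ee_pos: [452.1, -121.5, 146.4]
tcp_rot: [0.192, -3.135, -0.0]
force: [0.5, 0.1, -2.0]
finger_gap: 0.13
finger_force: 59.4
time_s: 7.3
ee_pos: [452.4, -121.7, 144.8]
tcp_rot: [-0.193, 3.135, -0.001]
force: [-3.8, 0.5, 6.2]
finger_gap: 0.128
finger_force: 60.6
```

The upward force starts at z 144.8, the expected home height. I release, retreat upward and look.

```bash
python3 -m jog '[0,0,-0.02,0,0,0,0.5, 0,0,0,0,0,0,0.5, 0,0,0,0,0,0,0.5, 0,0,0,0,0,0,0.5, 0,0,0,0,0,0,0.5, 0,0,-0.3,0,0,0,0.5, 0,0,-0.6,0,0,0,0.5, 0,0,-0.6,0,0,0,0.5, 0,0,-0.3,0,0,0,0.5, 0,0,0,0,0,0,0.5]'
python3 - <<'E'
from h import *
st();a,_=shot('scene','s3');b,_=shot('side','d3');shot('wrist','w3')
a=cv2.resize(a[140:300,180:394],(512,384),interpolation=cv2.INTER_CUBIC);b=cv2.resize(b[130:280,170:370],(512,384),interpolation=cv2.INTER_CUBIC)
cv2.imwrite('pics/sd3.png',cv2.resize(np.hstack([a,b]),(800,300),interpolation=cv2.INTER_AREA)[:,:,::-1])
for n in('s3','w3','d3'):
    p,d,X=cloud(n);hsv=cv2.cvtColor(p,cv2.COLOR_RGB2HSV)
    m=(cv2.inRange(hsv,(20,120,60),(35,255,255))>0)&(abs(X[...,2]-160)<12)&(X[...,0]<515)&(X[...,0]>370)&(abs(X[...,1]+125)<25)
    P=X[m]
    if len(P)>10:print(n,len(P),'z',np.percentile(P[:,2],[50,95]),cv2.minAreaRect(P[P[:,2]>155][:,:2].astype(np.float32)))
E
```

```text
time_s: 8.13
ee_pos: [454.3, -122.4, 238.5]
tcp_rot: [-0.193, 3.13, -0.005]
force: [0.3, -0.7, 0.8]
finger_gap: 0.503
finger_force: 0.0
time_s 8.133
ee_pos [ 454.316 -122.353  238.538]
tcp_rot [-0.193  3.13  -0.005]
force [ 0.329 -0.67   0.779]
moment [-0.001 -0.09   0.012]
finger_gap 0.503
finger_force 0.0
qpos [-0.434  0.108 -0.23   1.226  0.    -0.557]
s3 324 z [157.53296433 160.72913267] ((444.25244140625, -122.97694396972656), (115.23053741455078, 13.821975708007812), 6.411316394805908)
w3 1912 z [157.72544366 159.60719774] ((445.2047424316406, -121.25833892822266), (115.4083480834961, 11.45319938659668), 6.891530513763428)
d3 200 z [154.32218215 159.36571795] ((445.8988952636719, -117.79243469238281), (107.36683654785156, 12.576010704040527), 4.3387627601623535)
```

View pics/sd3.png

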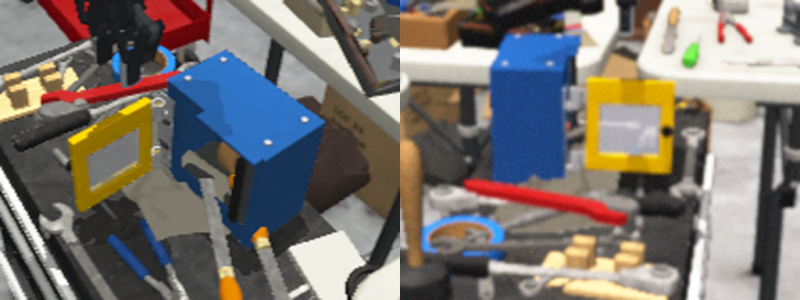

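The door hangs upright and fully home: its top is at 159.6 and its yaw is 186.9°. I compute the pushing arc for the shut fingers at a radius of about 85 mm.

```bash
python3 -m jog '[0.21,0.476,0,0,0,0,0, 0.21,0.476,0,0,0,0,0, 0,0,0.44,0,0,0,0, 0,0,0.6,0,0,0,0, 0,0,0.6,0,0,0,0, 0,0,0.6,0,0,0,0, 0,0,0,0,0,0,0, 0,0,0,0,0,0,0]'
python3 - <<'E'
from h import *
st();o=observe();Rt=R.from_rotvec(o['tcp_rot']).as_matrix();hi=np.array([517.3,-112.2])
dr=lambda a:np.array([np.cos(np.radians(a)),np.sin(np.radians(a))])
pos=np.array(o['ee_pos'])
for f,off in [(187,35),(187,24),(191,21),(195,21),(199,22),(203,22),(207,22),(212,22),(217,22),(222,22),(227,22),(232,22),(237,22),(242,22),(247,22),(252,22),(256,21),(260,21),(264,20),(267,20),(270,19),(272,19),(274,19)]:
    q=np.array([*(hi+85*dr(f)+off*dr(f-90)),126]);t=(q-pos)@Rt/50;print(f,off,q.round(1),t.round(3));pos=q
E
```

```text
time_s: 8.95
ee_pos: [423.2, -75.9, 120.9]
tcp_rot: [0.192, -3.13, -0.004]
force: [0.6, -0.5, 0.4]
finger_gap: 0.001
finger_force: 0.0
time_s 8.95
ee_pos [423.212 -75.871 120.852]
tcp_rot [ 0.192 -3.13  -0.004]
force [ 0.613 -0.504  0.395]
moment [ 0.051  0.047 -0.021]
finger_gap 0.001
finger_force 0.0
qpos [-0.365  0.123 -0.518  0.936 -0.    -0.487]
187 35 [428.7 -87.8 126. ] [-0.078 -0.25  -0.104]
187 24 [430.  -98.7 126. ] [ 0.    -0.22  -0.001]
191 21 [ 429.9 -107.8  126. ] [ 0.025 -0.18  -0.   ]
195 21 [ 429.8 -113.9  126. ] [ 0.017 -0.121 -0.   ]
199 22 [ 429.8 -119.1  126. ] [ 0.012 -0.102 -0.   ]
203 22 [ 430.5 -125.2  126. ] [ 0.001 -0.123 -0.   ]
207 22 [ 431.6 -131.2  126. ] [-0.007 -0.122 -0.   ]
212 22 [ 433.6 -138.6  126. ] [-0.021 -0.152 -0.001]
217 22 [ 436.2 -145.8  126. ] [-0.034 -0.149 -0.001]
222 22 [ 439.4 -152.7  126. ] [-0.047 -0.146 -0.001]
227 22 [ 443.2 -159.4  126. ] [-0.06  -0.141 -0.001]
232 22 [ 447.6 -165.6  126. ] [-0.072 -0.135 -0.001]
237 22 [ 452.6 -171.5  126. ] [-0.083 -0.129 -0.001]
242 22 [ 458.  -176.9  126. ] [-0.094 -0.121 -0.001]
247 22 [ 463.8 -181.8  126. ] [-0.104 -0.112 -0.001]
252 22 [ 470.1 -186.2  126. ] [-0.114 -0.103 -0.001]
256 21 [ 476.4 -189.6  126. ] [-0.116 -0.082 -0.001]
260 21 [ 481.9 -192.3  126. ] [-0.103 -0.066 -0.001]
264 20 [ 488.5 -194.6  126. ] [-0.126 -0.064 -0.001]
267 20 [ 492.9 -196.   126. ] [-0.083 -0.038 -0.001]
270 19 [ 498.3 -197.2  126. ] [-0.105 -0.036 -0.001]
272 19 [ 501.3 -197.8  126. ] [-0.058 -0.019 -0.   ]
274 19 [ 504.3 -198.3  126. ] [-0.058 -0.017 -0.   ]
```

```bash
python3 -m jog '[0,-0.2,0,0,0,0,0, 0,-0.22,0,0,0,0,0, 0.02,-0.18,0,0,0,0,0, 0.017,-0.12,0,0,0,0,0, 0.012,-0.1,0,0,0,0,0, 0,-0.12,0,0,0,0,0, -0.007,-0.12,0,0,0,0,0, -0.02,-0.15,0,0,0,0,0]'
python3 -m jog '[-0.034,-0.15,0,0,0,0,0, -0.047,-0.145,0,0,0,0,0, -0.06,-0.14,0,0,0,0,0, -0.07,-0.135,0,0,0,0,0, -0.083,-0.13,0,0,0,0,0, -0.094,-0.12,0,0,0,0,0, -0.104,-0.11,0,0,0,0,0, -0.114,-0.1,0,0,0,0,0]'
python3 - <<'E'
from h import *
st();a,_=shot('scene','s4');b,_=shot('side','d4')
a=cv2.resize(a[140:300,180:394],(512,384),interpolation=cv2.INTER_CUBIC);b=cv2.resize(b[130:280,170:370],(512,384),interpolation=cv2.INTER_CUBIC)
cv2.imwrite('pics/sd4.png',cv2.resize(np.hstack([a,b]),(800,300),interpolation=cv2.INTER_AREA)[:,:,::-1])
E
```

```text
time_s: 9.62
ee_pos: [431.8, -137.4, 122.9]
tcp_rot: [-0.193, 3.136, 0.0]
force: [-0.7, 0.1, 0.0]
finger_gap: 0.003
finger_force: 0.0
time_s: 10.28
ee_pos: [469.0, -184.9, 122.8]
tcp_rot: [-0.193, 3.136, 0.0]
force: [0.3, 0.8, 0.2]
finger_gap: 0.001
finger_force: 0.0
time_s 10.283
ee_pos [ 468.96  -184.894  122.755]
tcp_rot [-0.193  3.136  0.   ]
force [0.334 0.82  0.21 ]
moment [0.019 0.047 0.013]
finger_gap 0.001
finger_force 0.0
qpos [-0.535  0.251 -0.351  0.969  0.    -0.658]
```

View pics/sd4.png

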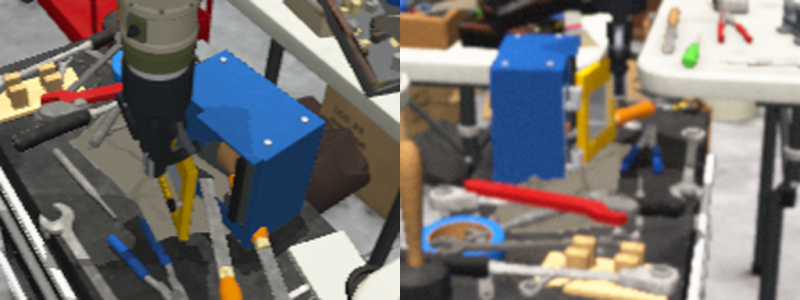

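The door is following the finger and is about two thirds shut. I carry on slowly to the stop.

```bash
python3 -m jog '[-0.116,-0.08,0,0,0,0,0, -0.1,-0.066,0,0,0,0,0, -0.12,-0.06,0,0,0,0,0, -0.08,-0.04,0,0,0,0,0, -0.08,-0.03,0,0,0,0,0, -0.06,-0.02,0,0,0,0,0, 0,0,0,0,0,0,0]'
python3 -m jog '[-0.04,-0.01,0,0,0,0,0, -0.04,0,0,0,0,0,0, -0.04,0,0,0,0,0,0, 0,0,0,0,0,0,0]'
```

```text
time_s: 10.97
ee_pos: [498.4, -195.8, 122.8]
tcp_rot: [-0.193, 3.135, -0.0]
force: [-0.4, -0.1, -0.6]
finger_gap: 0.003
finger_force: 0.0
time_s: 11.3
ee_pos: [504.1, -195.4, 122.9]
tcp_rot: [-0.193, 3.135, -0.0]
force: [-0.4, -0.4, -0.6]
finger_gap: 0.0
finger_force: 0.0
```

```bash
python3 -m jog '[-0.04,0,0,0,0,0,0, -0.04,0,0,0,0,0,0, -0.02,0,0,0,0,0,0, 0,0,0,0,0,0,0]'
python3 -m jog '[-0.03,0,0,0,0,0,0, -0.03,0,0,0,0,0,0, 0,0,0,0,0,0,0]'
```

```text
time_s: 11.63
ee_pos: [509.0, -194.8, 122.8]
tcp_rot: [-0.193, 3.135, -0.0]
force: [-0.8, 0.4, 0.3]
finger_gap: -0.001
finger_force: 0.0
time_s: 11.88
ee_pos: [510.0, -194.4, 122.6]
tcp_rot: [0.192, -3.132, 0.0]
force: [-6.0, -1.3, 3.5]
finger_gap: -0.0
finger_force: 0.0
```

There is 6 N of resistance at the expected place. I back off straight and check.

```bash
python3 -m jog '[0.1,0,0,0,0,0,0, 0.5,0,0,0,0,0,0, 0.7,0,0,0,0,0,0, 0.5,0,-0.5,0,0,0,0, 0.2,0,-0.7,0,0,0,0, 0,0,0,0,0,0,0, 0,0,0,0,0,0,0]'
python3 - <<'E'
from h import *
st();a,_=shot('scene','s5');b,_=shot('side','d5');shot('wrist','w5')
a=cv2.resize(a[140:300,180:394],(512,384),interpolation=cv2.INTER_CUBIC);b=cv2.resize(b[130:280,170:370],(512,384),interpolation=cv2.INTER_CUBIC)
cv2.imwrite('pics/sd5.png',cv2.resize(np.hstack([a,b]),(800,300),interpolation=cv2.INTER_AREA)[:,:,::-1])
for n in('s5','w5'):
    p,d,X=cloud(n);hsv=cv2.cvtColor(p,cv2.COLOR_RGB2HSV)
    m=(cv2.inRange(hsv,(22,140,60),(34,255,255))>0)&(X[...,2]>35)&(X[...,2]<170)&(X[...,0]<560)&(X[...,0]>470)&(X[...,1]<-110)&(X[...,1]>-260)
    P=X[m]
    if len(P)>10:
        l=cv2.fitLine(P[:,:2].astype(np.float32),cv2.DIST_HUBER,0,.01,.01).ravel();print(n,len(P),l,np.degrees(np.arctan2(l[1],l[0])),P.min(0),P.max(0))
E
```

```text
time_s: 12.47
ee_pos: [413.3, -207.8, 185.1]
tcp_rot: [-0.191, 3.131, -0.005]
force: [-0.0, 0.4, -0.1]
finger_gap: 0.001
finger_force: 0.0
time_s 12.467
ee_pos [ 413.272 -207.84   185.11 ]
tcp_rot [-0.191  3.131 -0.005]
force [-0.042  0.367 -0.13 ]
moment [ 0.002 -0.049 -0.03 ]
finger_gap 0.001
finger_force 0.0
qpos [-0.64   0.122 -0.349  1.095  0.    -0.762]
s5 1028 [ 1.07616305e-01 -9.94192481e-01  5.20871033e+02 -1.92599884e+02] -83.822075 [ 509.45819669 -245.26697189   35.47245597] [ 546.75146071 -122.74119428  161.71557064]
w5 84 [ 1.05065584e-01 -9.94465292e-01  5.15334534e+02 -1.43427689e+02] -83.96905 [ 513.24240454 -238.93270014   35.03014994] [ 525.89933446 -130.43712998   46.93583317]
```

View pics/sd5.png

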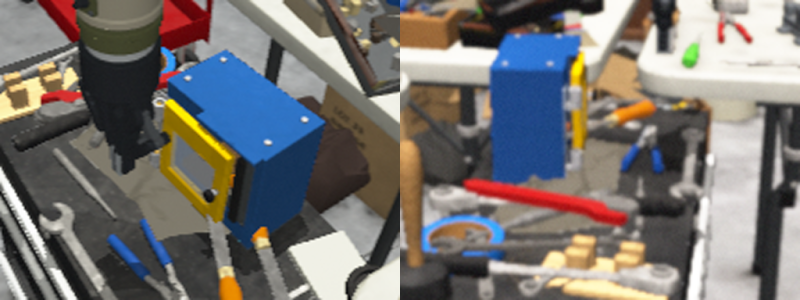

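The door looks shut, with its knob at (208,195) and its measured angle within 1° of closed. I check how far its free edge stands from the housing front in the same view.

```bash
python3 - <<'E'
from h import *
p,d,X=cloud('s5');hsv=cv2.cvtColor(p,cv2.COLOR_RGB2HSV)
b=(cv2.inRange(hsv,(100,130,50),(125,255,255))>0)&(abs(X[...,2]-174)<5)&(X[...,0]>500)&(X[...,0]<670)&(X[...,1]<-80)&(X[...,1]>-300)
r=cv2.minAreaRect(X[b][:,:2].astype(np.float32));print('top',r)
a=np.deg2rad(7.1);ux=np.array([np.cos(a),np.sin(a)]);uy=np.array([-ux[1],ux[0]])
t=X[b][:,:2]@ux;print('top hx span',np.percentile(t,[.5,99.5]),'lintel=-64, back=+50')
x0=np.percentile(t,99.5)-50
m=(cv2.inRange(hsv,(22,140,60),(34,255,255))>0)&(X[...,2]>35)&(X[...,2]<158)&(X[...,0]<560)&(X[...,0]>490)&(X[...,1]<-110)&(X[...,1]>-260)
P=X[m];hx=P[:,:2]@ux-x0;hy=P[:,:2]@uy-(np.array([591,-188.2])@uy)
for lo in range(-60,80,15):
    s=(hy>lo)&(hy<lo+15)
    if s.sum()>5:print(lo,s.sum(),np.median(hx[s]).round(1))
E
```

```text
top ((583.8480224609375, -189.07467651367188), (115.00444030761719, 169.126708984375), 6.56552267074585)
top hx span [499.36860563 612.24666906] lintel=-64, back=+50
-60 135 -66.9
-45 143 -70.8
-30 81 -70.2
-15 85 -70.0
0 82 -69.4
15 70 -69.3
30 76 -68.9
45 135 -68.7
60 39 -68.7
```

It is within about 2 mm of shut, inside the measurement noise. One firmer nudge nearer the free edge will settle it.

```bash
python3 -m jog '[0,-0.13,0.6,0,0,0,0, 0,-0.13,0.55,0,0,0,0, -0.5,0,0,0,0,0,0, -0.5,0,0,0,0,0,0, -0.4,0,0,0,0,0,0, -0.2,0,0,0,0,0,0, 0,0,0,0,0,0,0, 0,0,0,0,0,0,0]'
python3 -m jog '[-0.06,0,0,0,0,0,0, -0.06,0,0,0,0,0,0, -0.06,0,0,0,0,0,0, 0,0,0,0,0,0,0]'
```

```text
time_s: 13.28
ee_pos: [492.9, -209.2, 124.2]
tcp_rot: [0.194, -3.133, -0.002]
force: [-0.1, -0.5, 0.1]
finger_gap: 0.002
finger_force: 0.0
time_s: 13.62
ee_pos: [502.6, -208.9, 125.7]
tcp_rot: [-0.192, 3.135, -0.001]
force: [0.2, 0.1, 0.0]
finger_gap: 0.001
finger_force: 0.0
```

```bash
python3 -m jog '[-0.06,0,0,0,0,0,0, -0.06,0,0,0,0,0,0, 0,0,0,0,0,0,0]'
python3 -m jog '[-0.04,0,0,0,0,0,0, -0.04,0,0,0,0,0,0, 0,0,0,0,0,0,0]'
```

```text
time_s: 13.87
ee_pos: [508.8, -208.1, 125.5]
tcp_rot: [-0.193, 3.135, -0.001]
force: [0.5, -0.2, -0.6]
finger_gap: -0.003
finger_force: 0.0
time_s: 14.12
ee_pos: [511.5, -207.5, 125.2]
tcp_rot: [0.192, -3.134, 0.0]
force: [-4.1, -1.1, 1.6]
finger_gap: -0.001
finger_force: 0.0
```

Contact comes at x 511.5, where a shut door must be. I press a little more, then retreat slowly.

```bash
python3 -m jog '[-0.04,0,0,0,0,0,0, -0.03,0,0,0,0,0,0, 0,0,0,0,0,0,0]'
python3 -m jog '[0.04,0,0,0,0,0,0, 0.06,0,0,0,0,0,0, 0.1,0,0,0,0,0,0, 0.5,0,0,0,0,0,0, 0.7,0,0,0,0,0,0, 0.6,0,-0.4,0,0,0,0, 0,0,-0.6,0,0,0,0, 0,0,-0.3,0,0,0,0, 0,0,0,0,0,0,0, 0,0,0,0,0,0,0]'
python3 - <<'E'
from h import *
shot('scene','s6');st()
p,d,X=cloud('s6');hsv=cv2.cvtColor(p,cv2.COLOR_RGB2HSV)
a=np.deg2rad(7.1);ux=np.array([np.cos(a),np.sin(a)]);uy=np.array([-ux[1],ux[0]])
x0=612.2-50
m=(cv2.inRange(hsv,(22,140,60),(34,255,255))>0)&(X[...,2]>35)&(X[...,2]<158)&(X[...,0]<560)&(X[...,0]>490)&(X[...,1]<-110)&(X[...,1]>-260)
P=X[m];hx=P[:,:2]@ux-x0;hy=P[:,:2]@uy-(np.array([591,-188.2])@uy)
for lo in range(-60,80,15):
    s=(hy>lo)&(hy<lo+15)
    if s.sum()>5:print(lo,s.sum(),np.median(hx[s]).round(1))
E
```

```text
time_s: 14.37
ee_pos: [511.7, -207.3, 124.9]
tcp_rot: [0.19, -3.127, 0.001]
force: [-14.9, -2.9, 6.6]
finger_gap: 0.002
finger_force: 0.0
time_s: 15.2
ee_pos: [417.3, -219.9, 191.4]
tcp_rot: [-0.192, 3.133, -0.003]
force: [0.4, 0.7, -0.2]
finger_gap: -0.001
finger_force: 0.0
time_s 15.25
ee_pos [ 416.772 -219.361  190.229]
tcp_rot [-1.930e-01  3.135e+00 -1.000e-03]
force [-0.47   0.337 -0.018]
moment [-0.022  0.01   0.011]
finger_gap 0.002
finger_force 0.0
qpos [-0.655  0.138 -0.317  1.115  0.    -0.778]
-60 131 -65.6
-45 160 -69.6
-30 82 -69.2
-15 83 -68.9
0 79 -68.8
15 74 -68.8
30 76 -68.5
45 108 -68.4
60 26 -68.2
```

It stopped solidly at 15 N, and the door face is now parallel to the housing front. I hand it in.

```bash
python3 -c "
from cell import *
print(finish_job())"
```

```text
the job is handed in; nothing more can be done
None
```

The guard door is fully home on both hinge pins (hung about square, then released) and swung shut against its stop. I handed the job in at about 15 s with the arm clear and the other tools not handled.

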